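Press the sprung seat plate of a globe base home with a flat tamper

ROBOT

A 6-joint arm with a two-finger parallel gripper is mounted at the origin on the work surface. World frame = base frame: x ahead of the robot, y to its left, z up, the work surface at z = 0. Lengths are in m, angles in degrees, forces in N, time in s.
With the tool pointing down it reaches from about 0.35 to 0.875 m from the base axis. Payload 4.2 kg.
Tool frame: the origin (TCP) lies on the front face of the gripper's body, between the roots of the fingers; the fingertips stand 70 mm ahead of it and the grasp point (between the pads) lies 51 mm ahead of it; x points along the fingers, y is the direction in which the jaws open and shut, and the axes are right-handed (so a half turn about x gives the same grasp; the last joint's range is limited). The gripper opens to 87 mm and grips with 3 to 60 N. Pads are 19 mm wide; open, the fingers measure 117 mm over their backs; the gripper's body (75 mm by 190 mm) begins 51 mm behind the grasp point.
Start: joints at [-60.814, 22.042, 0.453, 0, -68.411, -14.817], TCP at [0.155, -0.605, 0.292] pointing down, gripper open.
Joint ranges: [-179.83, 179.83], [-69.29, 118.12], [-61.27, 80.66], [-181.25, 117.63], [-171.15, -9.14], [-177.46, 177.46]. Speed limits (degrees/s): [159.86, 159.86, 180, 180, 180, 180].

INTERFACE

Orientations are given as a 3x3 rotation matrix whose columns are the frame's x, y, z axes.
In Python, from station import r, viewer, spotter gives the robot as it stands.
- The arm moves only by the tool move_arm, never from a script. Its argument "series" is a list that holds one entry, the list of rows, each a list of 7 numbers: the turn, a rotation vector about the world's x, y, z scaled (see below), then the shift along the world's x, y, z scaled (see below), then the opening, from 0 (shut) to 1 (fully open). A call has 1 to 20 rows; each row shifts and turns the pose as measured when the row begins; what a row does not reach is not made up. The controller multiplies each number of a shift by 60 mm and each number of a turn by 8 degrees. A row lasts 1/8 s, in which the tool goes at most 62.5 mm and 10.7 degrees, less where a joint would pass 70% of its speed; a pose out of reach is approached as far as the arm can. A call with a number of a shift or a turn outside -1 to 1 is refused whole. A call with a gripper value outside its range is refused whole. The fingers move at their own pace and stop on an object; the grip force is fixed at half the most. Time passes only in rows, so rows that do not move let the fingers close. It gives the time, the measured TCP pose, the force and the opening at its end, in the units of the state.
- r.sense(): the state, without advancing time (a new reading comes with each control period).
- viewer.capture(name): name is "side" or "top"; returns (picture, depth): 480x640x3 uint8, red, green, blue; 480x640 float32, m along the optical axis (not along the pixel's ray), 0 where there is no reading.
- viewer.camera_params(name): a dict with "mtx" (3x3 intrinsics, pixels), "dist_coeffs" ([k1, k2, p1, p2, k3] as OpenCV has them; the pictures are not rectified), "pose" (4x4, takes a point from camera to world coordinates). Camera axes: x right, y down, z forward; pixel columns grow to the right and rows downward; lengths in m; the calibration is good to about 2 mm. A picture is of the moment at which its call begins. camera_params takes no time and is no camera call.
- r.finish_job(): hands the job in, once; it reports no verdict.
Trained networks look in the newest picture that a camera, given by its name, has taken for a name from the list of things; names that differ only in an ending like _2 or _b are one class to them, and where a whole thing is asked for, a point or a joint stands for the part that bears it (a point fixed in the world has none). Each returns a list of dicts, best first, with "conf" (0 to 1); they miss things now and then, are a little off and sometimes report something else, mostly with a low value. They report only what shows in the picture. A call takes as long as a camera call. They do not tell look-alikes from the thing itself.
- spotter.find_in(camera, name): "centre" ([column, row] in pixels, amid what is visible of it).
- spotter.trace(camera, name): "mask" (480x640 bool, what is visible of it) and "centre" ([column, row] in pixels, amid what is visible of it).
The state is a dict: "time_s": time; "joints": joint angles; "joint_velocities": joint speeds; "effort": joint torques, N m; "tcp_pos": TCP position; "ee_rot": TCP orientation; "wrist_force": force on the tool from outside, world axes, zero at the start; "moment": the same for the moment, N m; "gripper_width": opening from 0.0 (shut) to 1.0 (fully open).
Only numpy, scipy, OpenCV 4.12 (cv2) and the standard library are available. Lean on these libraries where they do the work, as an engineer would, in place of code of your own. Each camera call takes 0.05 s, during which the arm holds its last target.

TASK

Push the leaning easel board back over its hinge until it goes over centre and drops flat, clear of the globe base in the vise. Then take the tamper and with its flat foot, not with the fingers, press the cocked sprung plate in the globe base squarely at its middle until it bottoms out level, hold it home for a good second, and let it come up again. Last, set the tamper down gently, upright, wholly on the round cork mat, leaving the fox, bridge, train engine and glass dome as they are.

Things in the scene. Friction and masses are not known exactly. Their poses are not given: they have to be found in the camera images.
- vise: Fixed cast iron vise; position and yaw vary. Origin on the bench under the centre of the square wooden globe base that its cork jaws grip (120 x 120, rim at z = 118, square recess 96 x 96 inside). x points from the screw end (cross bar at x = -154, z = 50, y to +-58) to the easel board. Jaws: |x| 60 to 100, 110 wide, tops at z = 99.
- plate: Square flat steel plate 86 x 86 x 8 in the recess of the globe base, under the open easel board; its axes as the vise's when level. Origin: centre of its top face, at rest at z = 122 in the vise's frame. It starts cocked by up to 0.17 rad and rocks about its centre with light friction (0.03 N m): a flat foot pressed on it levels it, and it stays level.
- plate_top (a point): The centre of the plate's top face, with the plate's axes.
- plate_lift (a joint): How far the plate is pressed down, in m: 0 risen, 0.016 bottomed out on a hard stop. Its spring pushes up with 6 N at 0 and 14 N at 0.016, and raises it again when let go.
- stand (a joint): Over-centre hinge of the folding easel board, rad: 0 open (leans 0.7 rad from upright towards -x of the vise, over the plate), 0.7 upright, 2.2 folded flat to the far (+x) side, about level. Top-heavy: from either side of upright it drops to 0 or 2.2 by itself and stays. From 0, about 1.5 N near the free edge, on the face towards the plate, moves it.
- stand_edge (a point): Middle of the free edge of the plywood easel board (150 long from hinge to edge, 120 wide, 8 thick; a steel strip 12 thick weights the free edge; a ledge 20 deep on the plate side lies 22 from the hinge). When open the edge is 227 above the bench; upright 262.
- stand_hinge (a point): Middle of the board's hinge line, which runs along the vise's y; at x = 108, z = 112 in the vise's frame. Hinge lugs at y = +-68 reach z = 122.
- tamper: Loose tamper, upright on the bench, about 0.4 kg: flat square aluminium foot 60 x 60 x 14 with an upright square wooden handle 30 x 30 on its centre, top at 70. Origin at the centre of the underside, z up, x and y along the sides of foot and handle.
- mat: Round flat cork mat, diameter 110, 6 thick, fixed to the bench; origin at the centre of its underside (top face 6 above it).
- fox: White porcelain sitting fox, about 75 x 75, 119 tall; origin at the centre of its underside. Leave alone.
- bridge: Pewter model of an arched bridge, 124 (x) x 50 (y), 66 tall; origin at the centre of its underside. Leave alone.
- engine: Wooden toy train engine, 122 (x) x 58 (y), 89 tall; origin at the centre of its underside. Leave alone.
- dome: Amber glass dome on a dark wooden foot of diameter 100, 149 tall; origin at the centre of its underside. Leave alone.
Not all that is in view belongs to the job. What is shaped like the tamper but green or purple is not meant.

How it is judged (in metres and radians):
On the way, in this order (a step that is already met when the one before it is completed fails the run):
1. the easel board is snapped over and folded flat (value of joint stand above 2 rad), for 0.2 s.
2. the tamper, over the plate's middle, holds the plate bottomed out and level (value of joint plate_lift above 0.0142 m and angle between plate_top's own z axis and vertical below 0.05 rad and contact force between tamper and plate above 5 N and horizontal distance between tamper and plate_top below 0.015 m), for 0.7 s.
At the end, for the whole second after the job is handed in: The easel board is folded flat (joint over 2.0 rad); the plate has risen again (within 3 mm of its rest) and is level within 0.06 rad; the tamper stands still and upright (within 0.08 rad) on the cork mat, its centre within 25 mm of the mat's centre, let go (value of joint stand above 2 rad and value of joint plate_lift below 0.003 m and angle between plate_top's own z axis and vertical below 0.06 rad and horizontal distance between tamper and mat below 0.025 m and z of tamper in the frame of mat between 0.003 and 0.01 m and angle between tamper's own z axis and vertical below 0.08 rad and linear speed of tamper below 0.02 m/s); the robot touches nothing.
It fails at once if a bystander is shifted by more than 20 mm or tipped by more than 0.2 rad (distance of any of fox, bridge, engine, dome from where it was at the start of the episode above 0.02 m or angle between any of fox, bridge, engine, dome's own z axis and vertical above 0.2 rad).
It fails at once if the plate is pressed with the fingers (contact force between the fingers and plate above 2 N).
It fails at once if the tamper is dropped or falls (contact force between the fingers and tamper below 0.1 N and linear speed of tamper above 0.5 m/s).
It also fails if it takes over 69 s, if anything falls off the work surface, if the arm or the gripper's body presses on something with over 40 N, if the wrist force passes 120 N, or if a joint passes its speed limit or range.

## Working session

There is one attempt and no reset: what is moved stays moved. The work goes in short steps, Python scripts to look and compute and a tool call to move; the robot and the scene stay as the last step left them, time stands still between calls to the robot, and variables do not carry over. Pictures are saved under pics/ and viewed, and the job is handed in when it is done.

Besides the shell and the picture viewer there is one more tool, called after "Call:" as name(argument=value, ...), one argument or row to a line, values as JSON. move_arm: Moves the arm, as the interface text tells. Its arguments: {"type":"object","properties":{"series":{"type":"array","items":{"type":"array","items":{"type":"array","items":{"type":"number","minimum":-1,"maximum":1}}}}},"required":["series"]}

```bash
ls; mkdir -p pics; python3 - <<'E'
from station import r, viewer, spotter
import cv2
s=r.sense();print(s)
for n in("side","top"):
    p,d=viewer.capture(n);cv2.imwrite(f"pics/{n}0.png",p[:,:,::-1]);c=viewer.camera_params(n);print(n,c)
E
```

```text
pics
{'time_s': 0.0, 'joints': array([-6.08134750e+01,  2.20909787e+01,  3.79517747e-01, -2.97917601e-02,
       -6.84121105e+01, -1.48150284e+01]), 'joint_velocities': array([-0.02513505,  0.05526274,  0.0024329 ,  0.11801897, -0.06199907,
       -0.04756269]), 'effort': array([ 1.45202099e-03, -3.90665388e+01,  1.87403619e+01,  4.21998784e+00,
        1.08657213e-02, -1.84457517e-04]), 'tcp_pos': array([ 0.15502571, -0.60499543,  0.29115329]), 'ee_rot': array([[-6.29608831e-04, -2.48021479e-01,  9.68754329e-01],
       [ 2.11863727e-03,  9.68752016e-01,  2.48022264e-01],
       [-9.99997557e-01,  2.20859604e-03, -8.44672731e-05]]), 'wrist_force': array([ 0.23767321, -0.05844151,  0.17023712]), 'moment': array([-0.00618003, -0.0262334 ,  0.03078741]), 'gripper_width': 0.996543587922802}
side {'mtx': array([[489.00931411,   0.        , 323.89682119],
       [  0.        , 489.00931411, 241.70728026],
       [  0.        ,   0.        ,   1.        ]]), 'dist_coeffs': array([-0.12851954,  0.        ,  0.        ,  0.        ,  0.        ]), 'pose': array([[-0.70742008, -0.53569648,  0.46107061,  0.11389944],
       [-0.70659908,  0.52073043, -0.47912165,  0.45712229],
       [ 0.01657028, -0.66473235, -0.74689781,  0.94161863],
       [ 0.        ,  0.        ,  0.        ,  1.        ]])}
top {'mtx': array([[546.78663291,   0.        , 316.95960859],
       [  0.        , 546.78663291, 235.7226333 ],
       [  0.        ,   0.        ,   1.        ]]), 'dist_coeffs': array([-0.14535287,  0.        ,  0.        ,  0.        ,  0.        ]), 'pose': array([[-0.01956699, -0.99550721,  0.0926419 ,  0.48549627],
       [-0.99965756,  0.01786958, -0.01911664, -0.04534234],
       [ 0.01737528, -0.09298423, -0.99551596,  1.30983686],
       [ 0.        ,  0.        ,  0.        ,  1.        ]])}
```

View pics/side0.png

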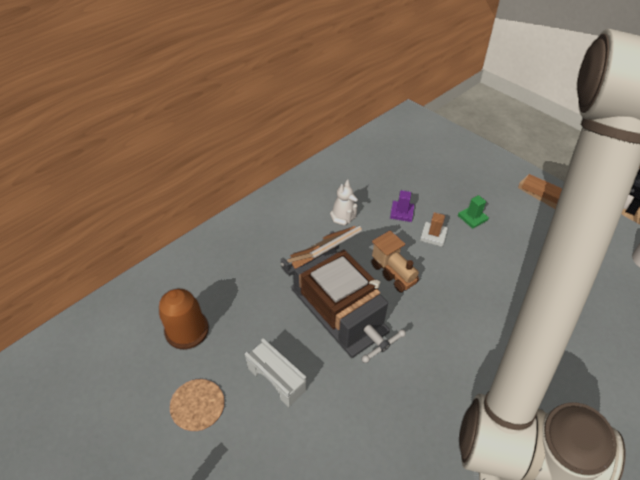

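View pics/top0.png

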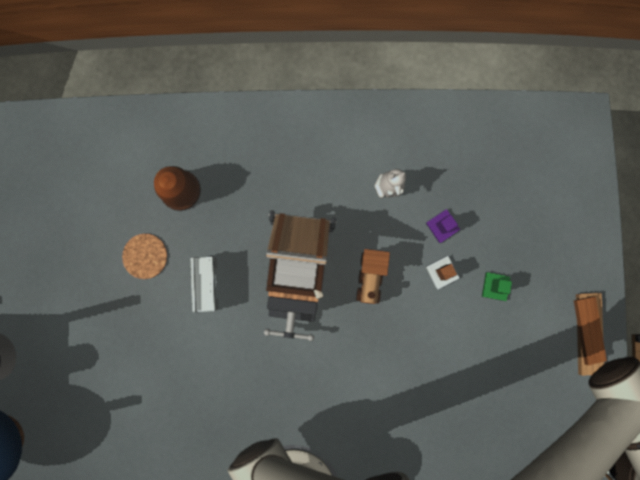

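The top view shows the vise at about (297,270) with its x pointing up in the image. The tamper (white foot, wooden handle) is at (443,272), the purple and green look-alikes at (443,226) and (497,286), and the mat at (145,256). The engine stands at (373,277), the bridge at (203,284), the fox at (390,183) and the dome at (177,187).

```bash
cat > h.py <<'E'
from station import r, viewer, spotter
import cv2, numpy as np
def cloud(n,d):
    c=viewer.camera_params(n);K=c["mtx"];D=c["dist_coeffs"];P=c["pose"]
    v,u=np.mgrid[0:480,0:640]
    q=cv2.undistortPoints(np.stack([u,v],-1).reshape(-1,1,2).astype(float),K,D).reshape(480,640,2)
    X=np.dstack([q*d[...,None],d])
    return X@P[:3,:3].T+P[:3,3]
def ray(n,uv,z):
    c=viewer.camera_params(n);P=c["pose"]
    q=cv2.undistortPoints(np.array(uv,float).reshape(-1,1,2),c["mtx"],c["dist_coeffs"]).reshape(2)
    w=P[:3,:3]@np.array([q[0],q[1],1]);t=(z-P[2,3])/w[2];return P[:3,3]+t*w
def proj(n,X):
    c=viewer.camera_params(n);T=np.linalg.inv(c["pose"])
    return cv2.projectPoints(np.asarray(X,float).reshape(-1,1,3),cv2.Rodrigues(T[:3,:3])[0],T[:3,3],c["mtx"],c["dist_coeffs"])[0].reshape(-1,2)
E
python3 - <<'E'
from h import *
np.set_printoptions(precision=4,suppress=True)
C={}
for n in("top","side"):
    p,d=viewer.capture(n);C[n]=cloud(n,d);np.save(n+"_c.npy",C[n]);cv2.imwrite(f"{n}.png",p[:,:,::-1])
    for t in("vise","plate","stand","tamper","mat","fox","bridge","engine","dome"):
        for x in spotter.trace(n,t)[:4]:
            m=x["mask"]&(C[n][...,2]!=0);X=C[n][m]
            if len(X)<5: continue
            np.save(f"m_{n}_{t}.npy",m) if x is not None and x["conf"]>.3 else 0
            print(n,t,round(x["conf"],2),np.round(x["centre"]),m.sum(),"p2",np.percentile(X,2,0),"med",np.median(X,0),"p98",np.percentile(X,98,0))
print(r.sense()["time_s"])
E
```

```text
top vise 0.88 [295. 265.] 6005 p2 [ 0.3769 -0.0871  0.0183] med [ 0.5301 -0.0197  0.1222] p98 [0.6384 0.0377 0.2296]
top plate 0.78 [294. 274.] 979 p2 [ 0.4873 -0.0601  0.1163] med [ 0.5153 -0.0191  0.1221] p98 [0.5423 0.0203 0.1279]
top stand 0.97 [299. 237.] 2497 p2 [ 0.5365 -0.0869  0.1177] med [ 0.5845 -0.0317  0.1835] p98 [0.6405 0.0257 0.2313]
top stand 0.54 [369. 272.] 1303 p2 [ 0.45   -0.2245  0.0208] med [ 0.5126 -0.1891  0.0835] p98 [ 0.5626 -0.1629  0.0936]
top tamper 0.86 [443. 272.] 614 p2 [ 0.4802 -0.4006  0.0078] med [ 0.5115 -0.3611  0.0172] p98 [ 0.5448 -0.3379  0.0751]
top tamper 0.77 [497. 288.] 617 p2 [ 0.4473 -0.5284  0.004 ] med [ 0.4766 -0.4901  0.0173] p98 [ 0.5034 -0.469   0.0736]
top tamper 0.67 [176. 186.] 1611 p2 [0.6789 0.2162 0.0027] med [0.7127 0.2464 0.1095] p98 [0.762  0.2968 0.1457]
top tamper 0.63 [444. 224.] 608 p2 [ 0.5911 -0.407   0.0064] med [ 0.6224 -0.3674  0.0165] p98 [ 0.6583 -0.3404  0.074 ]
top mat 0.57 [143. 258.] 1610 p2 [0.5148 0.2975 0.0008] med [0.5653 0.347  0.0062] p98 [0.6145 0.3975 0.012 ]
top fox 0.42 [298. 266.] 6044 p2 [ 0.3768
[... 1257 characters left out ...]
t 0.77 [196. 404.] 2182 p2 [0.5109 0.3002 0.0019] med [0.5595 0.3503 0.006 ] p98 [0.6104 0.3984 0.0097]
side fox 0.69 [396. 264.] 1732 p2 [ 0.4427 -0.2228  0.0021] med [ 0.5082 -0.1771  0.0618] p98 [ 0.5602 -0.1604  0.0914]
side fox 0.63 [342. 204.] 815 p2 [ 0.6956 -0.2856  0.0001] med [ 0.7143 -0.2375  0.0475] p98 [ 0.7473 -0.2128  0.1102]
side engine 0.94 [397. 262.] 1778 p2 [ 0.4423 -0.2267  0.0001] med [ 0.5091 -0.1774  0.061 ] p98 [ 0.5635 -0.1604  0.0914]
side engine 0.61 [322. 247.] 925 p2 [ 0.5309 -0.0836  0.1064] med [ 0.5703 -0.0079  0.2012] p98 [0.6408 0.0355 0.231 ]
side dome 0.83 [184. 320.] 2320 p2 [0.674  0.2224 0.0058] med [0.6944 0.27   0.0884] p98 [0.7411 0.3049 0.1431]
1.1
```

```bash
python3 - <<'E'
from h import *
np.set_printoptions(precision=4,suppress=True)
for n in("top","side"):
    X=np.load(n+"_c.npy").reshape(-1,3)
    def rect(c,w,z0,z1,l):
        m=(abs(X[:,0]-c[0])<w)&(abs(X[:,1]-c[1])<w)&(X[:,2]>z0)&(X[:,2]<z1)
        P=X[m];q=cv2.minAreaRect((P[:,:2]*1000).astype(np.float32));print(n,l,len(P),q,P.mean(0))
    rect((.511,-.366),.06,.010,.022,"foot")
    rect((.511,-.366),.06,.060,.085,"handle")
    rect((.51,-.019),.075,.110,.119,"rim?")
    rect((.5625,.35),.075,.0035,.012,"mat")
    rect((.57,-.02),.15,.22,.25,"boardedge")
    m=np.load(f"m_{n}_plate.npy").ravel();P=X[m]
    P=P[abs(P[:,2]-.122)<.012]
    A=np.c_[P[:,:2],np.ones(len(P))]
    k=np.linalg.lstsq(A,P[:,2],rcond=None)[0]; res=P[:,2]-A@k
    print("plate plane",k,np.hypot(*k[:2]),res.std()); q=cv2.minAreaRect((P[:,:2]*1000).astype(np.float32));print(q)
    # crossbar
    m=(abs(X[:,0]-.375)<.03)&(abs(X[:,1]+.02)<.09)&(X[:,2]>.04)&(X[:,2]<.075)
    P=X[m];print("bar",len(P),P.mean(0),P[:,1].min(),P[:,1].max(),np.polyfit(P[:,1],P[:,0],1))
E
python3 - <<'E'
import cv2
for n,(x,y,w,h),s in(("top",(240,190,240,180),3.3),("side",(270,170,240,200),3)):
    im=cv2.imread(f"{n}.png")[y:y+h,x:x+w];cv2.imwrite(f"pics/{n}_crop.png",cv2.resize(im,None,fx=s,fy=s,interpolation=cv2.INTER_CUBIC))
E
```

```text
top foot 367 ((521.7486572265625, -388.041015625), (61.38134002685547, 103.52640533447266), 24.087507247924805) [ 0.5124 -0.3628  0.0148]
top handle 192 ((512.837646484375, -368.0649108886719), (30.67022705078125, 31.041229248046875), 25.381778717041016) [ 0.5124 -0.3671  0.0701]
top rim? 526 ((504.87750244140625, -20.17089080810547), (122.57661437988281, 75.35185241699219), 81.90526580810547) [ 0.4984 -0.0236  0.117 ]
top mat 1576 ((562.8916015625, 350.5686950683594), (148.08468627929688, 149.33058166503906), 89.68994903564453) [0.5642 0.3487 0.0065]
top boardedge 516 ((549.4464111328125, -24.523029327392578), (117.09600067138672, 24.316871643066406), 81.22029113769531) [ 0.5465 -0.024   0.227 ]
plate plane [0.0389 0.0653 0.1033] 0.07599325399819608 0.0022993946730673134
((515.060302734375, -19.239913940429688), (83.7853012084961, 55.1769905090332), 81.85862731933594)
bar 331 [ 0.3811 -0.0012  0.0566] -0.05600438311655728 0.05589131897923263 [0.1214 0.3812]
side foot 275 ((510.0371398925781, -367.234130859375), (58.27007293701172, 62.84796905517578), 25.224985122680664) [ 0.5074 -0.3611  0.0146]
side handle 124 ((510.13836669921875, -368.18560791015625), (28.046886444091797, 32.78797912597656), 22.717803955078125) [ 0.509  -0.3654  0.0688]
side rim? 1017 ((524.0132446289062, -19.73358917236328), (126.87482452392578, 124.267333984375), 85.58985137939453) [ 0.5155 -0.0213  0.1166]
side mat 2069 ((562.550048828125, 350.0867004394531), (149.5963592529297, 146.7216796875), 0.8732419610023499) [0.5608 0.3494 0.0062]
side boardedge 395 ((545.1889038085938, -22.642852783203125), (120.16432189941406, 22.740760803222656), 81.45797729492188) [ 0.5417 -0.0195  0.2267]
plate plane [0.0381 0.0612 0.1031] 0.07206109567945904 0.001837364978030279
((530.8436279296875, -20.86267852783203), (88.11884307861328, 94.55260467529297), 81.30551147460938)
bar 406 [0.3781 0.0034 0.0557] -0.05629514843730149 0.05797668607547546 [0.1268 0.3777]
```

View pics/top_crop.png

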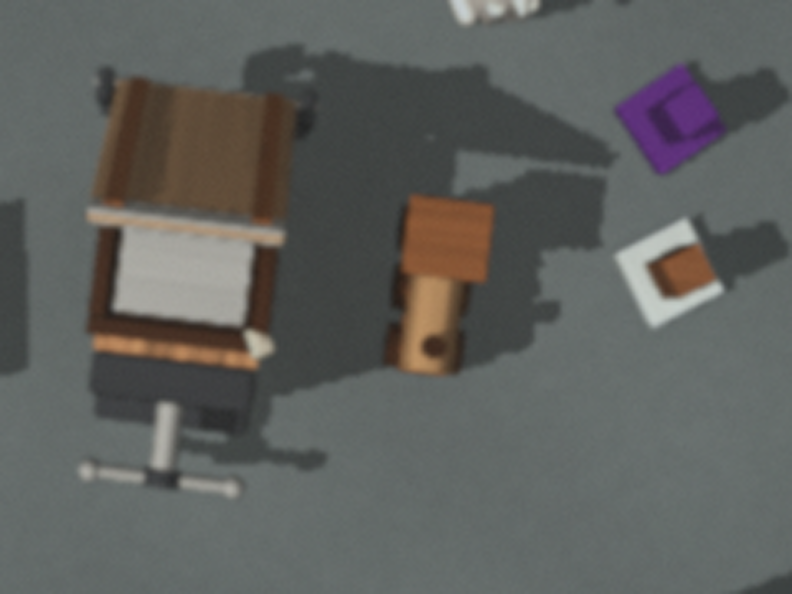

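View pics/side_crop.png

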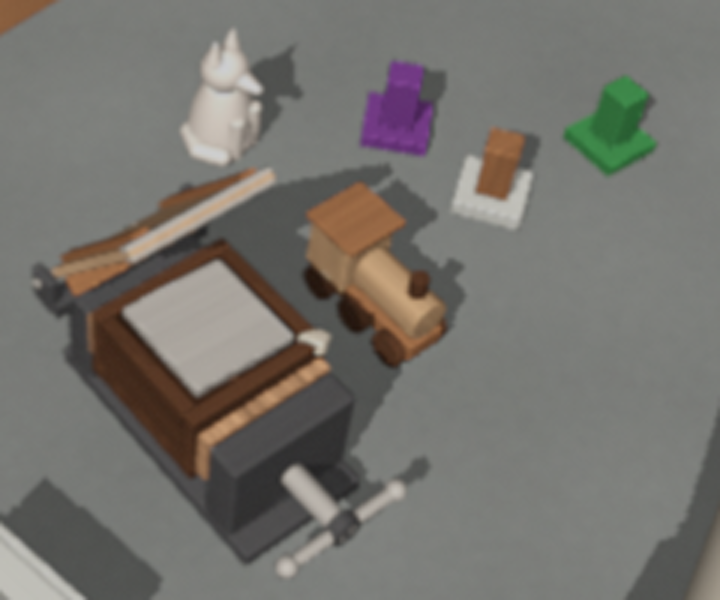

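```bash
cat >> h.py <<'E'
def vw(x,y,z,o=(.530,-.021,-8.)):
    a=np.radians(o[2]);return np.array([o[0]+x*np.cos(a)-y*np.sin(a),o[1]+x*np.sin(a)+y*np.cos(a),z])
E
python3 - <<'E'
from h import *
from scipy.optimize import least_squares
# refine: rim of the base from side cloud: fit outline of base rim by IoU of red-dark points? overlay instead
o=(.530,-.021,-8.)
for n,(x,y,w,h),s in(("top",(240,190,160,160),3.7),("side",(270,200,160,180),3.3)):
    im=cv2.imread(f"{n}.png")[y:y+h,x:x+w];im=cv2.resize(im,None,fx=s,fy=s,interpolation=cv2.INTER_CUBIC)
    def poly(pts,col,cl=True):
        q=(proj(n,[vw(*p,o) for p in pts])-[x,y]+.5)*s
        cv2.polylines(im,[q.round().astype(np.int32)],cl,col,1,cv2.LINE_AA)
    poly([(-.06,-.06,.118),(.06,-.06,.118),(.06,.06,.118),(-.06,.06,.118)],(0,255,0))
    poly([(-.048,-.048,.118),(.048,-.048,.118),(.048,.048,.118),(-.048,.048,.118)],(0,255,255))
    poly([(-.154,-.058,.05),(-.154,.058,.05)],(255,0,255),False)
    poly([(.0114,-.06,.227),(.0114,.06,.227),(.108,.06,.112),(.108,-.06,.112)],(255,255,0))
    poly([(.108,-.068,.112),(.108,.068,.112)],(0,0,255),False)
    cv2.imwrite(f"pics/{n}_ov.png",im)
E
```

```text
(no output)
```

View pics/top_ov.png

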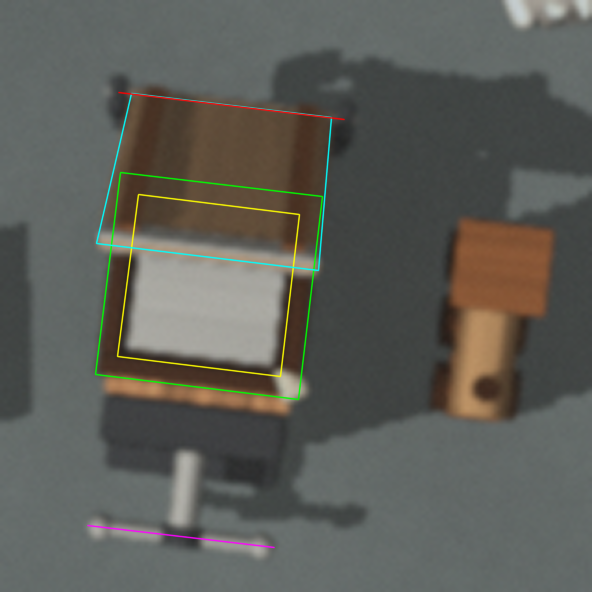

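View pics/side_ov.png

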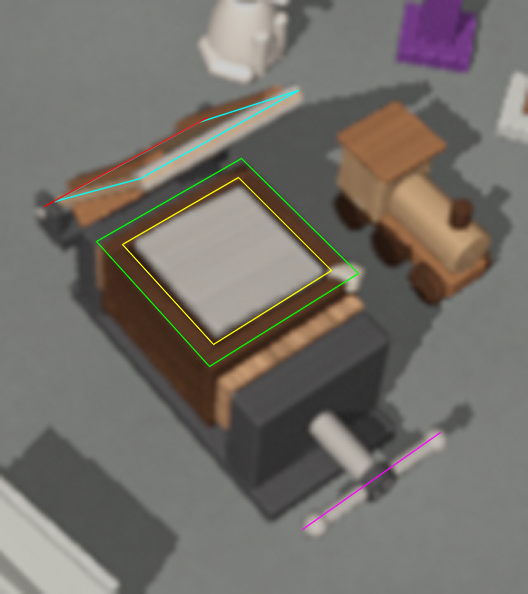

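Call:
move_arm(
  series=[
    [[0,0,-0.25,0.48,0.9,-0.02,0],[0,0,-0.25,0.48,0.9,-0.02,0],[0,0,-0.25,0.48,0.9,-0.02,0],[0,0,-0.25,0.48,0.9,-0.02,0],[0,0,-0.25,0.48,0.9,-0.02,0],[0,0,-0.25,0.48,0.9,-0.02,0],[0,0,-0.25,0.48,0.9,-0.02,0],[0,0,-0.25,0.48,0.9,-0.02,0],[0,0,-0.25,0.48,0.9,-0.02,0],[0,0,-0.25,0.48,0.9,-0.02,0],[0,0,-0.25,0.48,0.9,-0.02,0],[0,0,0,0,0,0,0]],
  ],
)

```text
time_s: 2.6
tcp_pos: [0.4771, 0.0033, 0.2811]
ee_rot: [[0.011, 0.146, 0.989], [-0.004, 0.989, -0.146], [-1.0, -0.002, 0.011]]
wrist_force: [0.1, -0.4, -0.3]
gripper_width: 0.006
```

Call:
move_arm(
  series=[
    [[0,0,0,-0.04,-0.28,-0.05,0],[0,0,0,0.4,-0.055,0,0],[0,0,0,0.4,-0.055,0,0],[0,0,0,0.4,-0.055,0,0],[0,0,0,0.4,-0.055,0,0],[0,0,0,0.4,-0.055,0,0],[0,0,0,0.4,-0.055,0,0]],
  ],
)

```text
time_s: 3.48
tcp_pos: [0.6118, -0.0487, 0.2786]
ee_rot: [[-0.001, 0.158, 0.988], [-0.004, 0.988, -0.158], [-1.0, -0.004, -0.0]]
wrist_force: [-1.2, -0.2, -0.2]
gripper_width: 0.005
```

```bash
python3 - <<'E'
from h import *
p,d=viewer.capture("side");cv2.imwrite("pics/s1.png",cv2.resize(p[100:400,200:500,::-1],None,fx=2,fy=2))
E
```

```text
(no output)
```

View pics/s1.png

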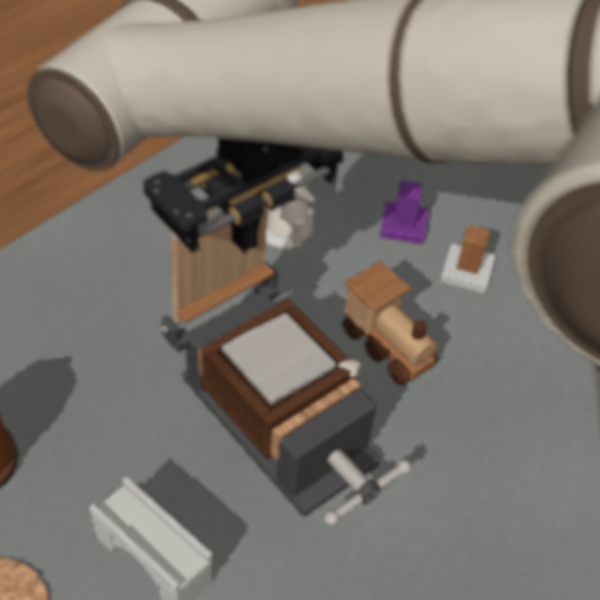

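The board is nearly upright at crop pixels (220,270), with the fingers behind its free edge. I'll push a little further.

Call:
move_arm(
  series=[
    [[0,0,0,0.4,-0.055,0,0],[0,0,0,0.4,-0.055,0,0],[0,0,0,0.3,-0.04,0,0],[0,0,0,0,0,0,0],[0,0,0,0,0,0,0],[0,0,0,-0.5,0.07,0.5,0],[0,0,0,-0.5,0.07,0.3,0]],
  ],
)

```text
time_s: 4.4
tcp_pos: [0.6133, -0.0628, 0.3227]
ee_rot: [[-0.012, 0.171, 0.985], [-0.005, 0.985, -0.172], [-1.0, -0.007, -0.011]]
wrist_force: [-0.7, 0.2, 1.3]
gripper_width: 0.008
```

```bash
python3 - <<'E'
from h import *
p,d=viewer.capture("side");cv2.imwrite("pics/s2.png",cv2.resize(p[100:400,200:500,::-1],None,fx=2,fy=2))
E
```

```text
(no output)
```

View pics/s2.png

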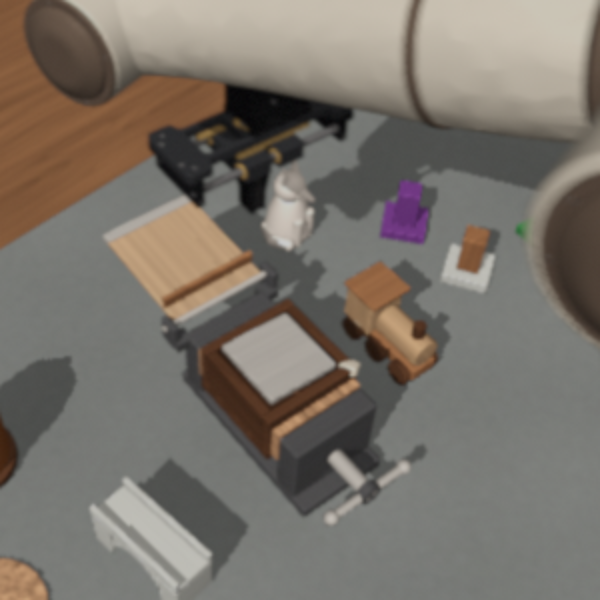

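The board now lies flat, at crop pixels (185,255). Next is the tamper.

Call:
move_arm(
  series=[
    [[0,0,0.54,-0.21,-0.63,0,1],[0,0,0.54,-0.21,-0.63,0,1],[0,0,0.54,-0.21,-0.63,0,1],[0,0,0.54,-0.21,-0.63,0,1],[0,0,0.54,-0.21,-0.63,0,1],[0,0,0.54,-0.21,-0.63,0,1],[0,0,0.54,-0.21,-0.63,-0.5,1],[0,0,0.54,-0.21,-0.63,-0.5,1],[0,0,0,0,0,0,1]],
  ],
)

```text
time_s: 5.58
tcp_pos: [0.4951, -0.373, 0.2695]
ee_rot: [[-0.0, -0.438, 0.899], [-0.006, 0.899, 0.438], [-1.0, -0.006, -0.003]]
wrist_force: [0.2, 0.8, 0.9]
gripper_width: 0.94
```

```bash
cat > st.py <<'E'
from h import *
np.set_printoptions(precision=4,suppress=True)
s=r.sense();R=s["ee_rot"];print(s["time_s"],s["tcp_pos"],"grasp",s["tcp_pos"]+.051*R[:,0],"yaw y",np.degrees(np.arctan2(R[1,1],R[0,1])),"xaxis",R[:,0],s["wrist_force"],s["gripper_width"])
E
python3 st.py
```

```text
5.575 [ 0.4951 -0.373   0.2695] grasp [ 0.495  -0.3733  0.2185] yaw y 115.96518415725278 xaxis [-0.0001 -0.0064 -1.    ] [0.1524 0.7605 0.9307] 0.9396058790239707
```

Call:
move_arm(
  series=[
    [[0,0,-0.15,0.25,0.08,-0.6,1],[0,0,0,0,0,-0.6,1],[0,0,0,0,0,0,1],[0,0,0,0,0,0,1]],
  ],
)

```text
time_s: 6.08
tcp_pos: [0.5106, -0.3677, 0.2022]
ee_rot: [[0.008, -0.418, 0.908], [-0.011, 0.908, 0.418], [-1.0, -0.013, 0.002]]
wrist_force: [-0.5, -0.2, 0.0]
gripper_width: 1.0
```

```bash
python3 st.py; python3 - <<'E'
from h import *
p,d=viewer.capture("side");cv2.imwrite("pics/s3.png",cv2.resize(p[130:330,340:540,::-1],None,fx=3,fy=3))
E
```

```text
6.075 [ 0.5106 -0.3677  0.2022] grasp [ 0.511  -0.3682  0.1512] yaw y 114.70609011003127 xaxis [ 0.0077 -0.011  -0.9999] [-0.4501 -0.1604  0.0378] 0.9998478879305609
```

View pics/s3.png

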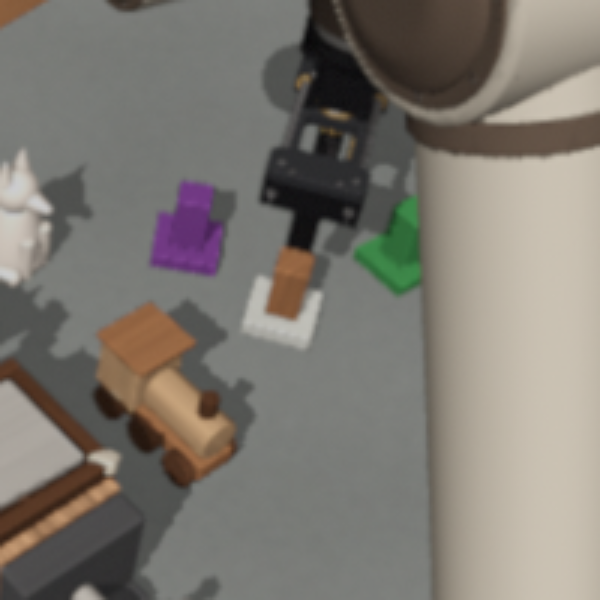

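Call:
move_arm(
  series=[
    [[0.08,0.055,0,0,0,-0.5,1],[0,0,0,0,0,-0.5,1],[0,0,0,0,0,-0.4,1],[0,0,0,0,0,-0.3,1],[0,0,0,0,0,0,1]],
  ],
)

```text
time_s: 6.75
tcp_pos: [0.5152, -0.3689, 0.1088]
ee_rot: [[0.018, -0.419, 0.908], [-0.008, 0.908, 0.42], [-1.0, -0.014, 0.013]]
wrist_force: [0.4, 0.1, 0.0]
gripper_width: 1.002
```

```bash
python3 st.py
```

```text
6.75 [ 0.5152 -0.3689  0.1088] grasp [ 0.5161 -0.3693  0.0578] yaw y 114.80057904667987 xaxis [ 0.0176 -0.0078 -0.9998] [0.4417 0.0555 0.0395] 1.0022419178466249
```

Call:
move_arm(
  series=[
    [[0.06,0.13,0,-0.07,0.01,-0.2,1],[0,0,0,0,0,0,1]],
  ],
)

```text
time_s: 7.0
tcp_pos: [0.5122, -0.3688, 0.0991]
ee_rot: [[0.003, -0.42, 0.908], [-0.001, 0.908, 0.42], [-1.0, -0.002, 0.002]]
wrist_force: [0.3, 0.3, 0.3]
gripper_width: 1.001
```

```bash
python3 st.py
```

```text
7.0 [ 0.5122 -0.3688  0.0991] grasp [ 0.5123 -0.3688  0.0481] yaw y 114.83579660293424 xaxis [ 0.0028 -0.001  -1.    ] [0.2686 0.2525 0.2846] 1.0006292281765683
```

Well aligned; closing.

Call:
move_arm(
  series=[
    [[0,0,0,0,0,-0.03,1],[0,0,0,0,0,0,0],[0,0,0,0,0,0,0],[0,0,0,0,0,0,0],[0,0,0,0,0,0,0],[0,0,0,0,0,0,0],[0,0,0,0,0,0,0],[0,0,0,0,0,0,0]],
  ],
)

```text
time_s: 8.0
tcp_pos: [0.5128, -0.3689, 0.099]
ee_rot: [[0.005, -0.42, 0.907], [-0.002, 0.907, 0.42], [-1.0, -0.004, 0.004]]
wrist_force: [-0.3, 1.7, 2.0]
gripper_width: 0.345
```

```bash
python3 st.py
```

```text
8.0 [ 0.5128 -0.3689  0.099 ] grasp [ 0.513 -0.369  0.048] yaw y 114.84688701339857 xaxis [ 0.0048 -0.0018 -1.    ] [-0.3055  1.7003  2.0406] 0.3448927966254367
```

Call:
move_arm(
  series=[
    [[0,0,0,0,0,0.3,0],[0,0,0,0,0,0.6,0],[0,0,0,0,0,0.7,0],[0,0,0,0,0,0.7,0],[0,0,0,0,0,0.4,0],[0,0,0,0,0,0,0]],
  ],
)

```text
time_s: 8.75
tcp_pos: [0.5091, -0.3673, 0.2656]
ee_rot: [[-0.001, -0.418, 0.908], [0.002, 0.908, 0.418], [-1.0, 0.002, 0.0]]
wrist_force: [-0.0, 0.4, -4.6]
gripper_width: 0.339
```

```bash
python3 st.py; python3 - <<'E'
from h import *
for n in("side","top"):
    p,d=viewer.capture(n);cv2.imwrite(f"{n}2.png",p[:,:,::-1]);np.save(n+"_c2.npy",cloud(n,d))
    for x in spotter.trace(n,"plate")[:1]:
        X=np.load(n+"_c2.npy")[x["mask"]];X=X[abs(X[:,2]-.122)<.012]
        print(n,x["conf"],x["centre"],len(X),cv2.minAreaRect((X[:,:2]*1000).astype(np.float32)),X.mean(0))
cv2.imwrite("pics/s4.png",cv2.imread("side2.png"));cv2.imwrite("pics/t4.png",cv2.imread("top2.png"))
E
```

```text
8.75 [ 0.5091 -0.3673  0.2656] grasp [ 0.5091 -0.3672  0.2146] yaw y 114.7345882680791 xaxis [-0.0005  0.0023 -1.    ] [-0.0353  0.3722 -4.6488] 0.3394125310380203
side 0.94 [337.4, 278.5] 1385 ((529.7521362304688, -20.36199951171875), (87.58222198486328, 93.04295349121094), 81.31327819824219) [ 0.52605438 -0.01780926  0.12204567]
top 0.87 [294.5, 268.0] 1473 ((529.32275390625, -20.614376068115234), (85.25495147705078, 83.81889343261719), 81.9536361694336) [ 0.52990673 -0.02092027  0.12239236]
```

View pics/s4.png

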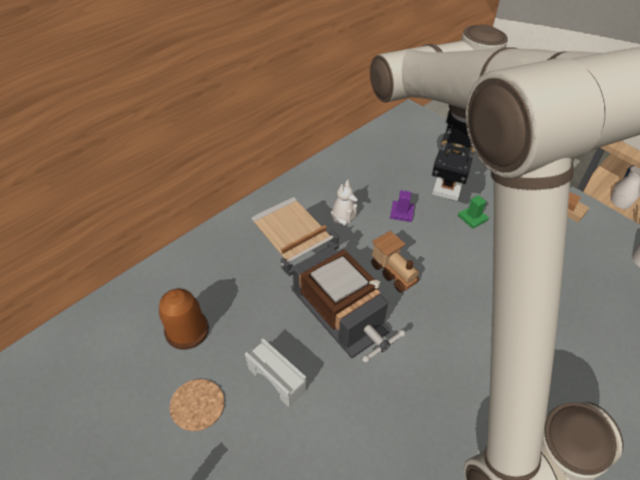

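View pics/t4.png

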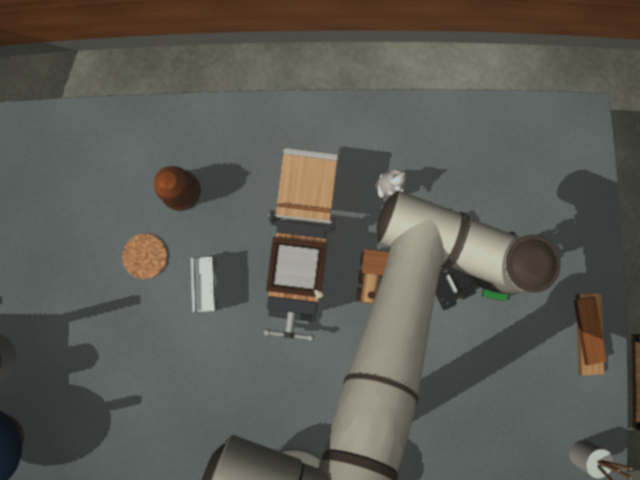

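Call:
move_arm(
  series=[
    [[0,0,-0.5,0.04,0.4,0,0],[0,0,-0.5,0.04,0.7,0,0],[0,0,-0.5,0.04,0.7,0,0],[0,0,-0.5,0.04,0.7,0,0],[0,0,-0.5,0.04,0.7,0,0],[0,0,-0.5,0.04,0.7,0,0],[0,0,-0.5,0.04,0.7,0,0],[0,0,-0.5,0.04,0.7,0,0],[0,0,0,0.04,0.3,0,0],[0,0,0,0,0,0,0]],
  ],
)

```text
time_s: 10.2
tcp_pos: [0.5236, -0.02, 0.244]
ee_rot: [[-0.031, 0.149, 0.988], [0.018, 0.989, -0.148], [-0.999, 0.014, -0.033]]
wrist_force: [-0.2, -0.8, -4.0]
gripper_width: 0.342
```

```bash
python3 st.py
```

```text
10.2 [ 0.5236 -0.02    0.244 ] grasp [ 0.522  -0.0191  0.1931] yaw y 81.44595756292397 xaxis [-0.0308  0.0183 -0.9994] [-0.2122 -0.7718 -3.9943] 0.3423068236436446
```

Call:
move_arm(
  series=[
    [[-0.13,-0.22,0.04,0.12,-0.01,0,0],[0,0,0,0,0,0,0]],
  ],
)

```text
time_s: 10.45
tcp_pos: [0.5306, -0.0217, 0.2426]
ee_rot: [[-0.001, 0.143, 0.99], [-0.002, 0.99, -0.143], [-1.0, -0.002, -0.001]]
wrist_force: [-0.1, -0.5, -4.0]
gripper_width: 0.347
```

```bash
python3 st.py;  python3 - <<'E'
from h import *
for n in("side","top"):
    p,d=viewer.capture(n);cv2.imwrite(f"pics/{n}5.png",cv2.resize(p[160:380,230:450,::-1],None,fx=2.7,fy=2.7))
E
```

```text
10.45 [ 0.5306 -0.0217  0.2426] grasp [ 0.5305 -0.0218  0.1916] yaw y 81.75355706583642 xaxis [-0.0012 -0.0022 -1.    ] [-0.0862 -0.4797 -3.9928] 0.34724880134530917
```

View pics/side5.png

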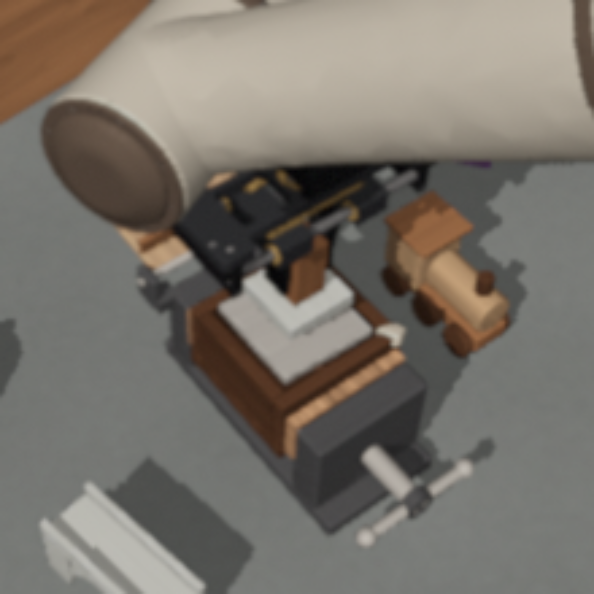

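Call:
move_arm(
  series=[
    [[0,0,0,0,0.01,-0.2,0],[0,0,0,0,0,-0.12,0],[0,0,0,0,0,0,0]],
  ],
)

```text
time_s: 10.92
tcp_pos: [0.5302, -0.0221, 0.222]
ee_rot: [[-0.002, 0.146, 0.989], [-0.001, 0.989, -0.146], [-1.0, -0.002, -0.002]]
wrist_force: [0.4, 0.2, -4.2]
gripper_width: 0.34
```

```bash
python3 st.py
```

```text
10.925 [ 0.5302 -0.0221  0.222 ] grasp [ 0.5301 -0.0222  0.171 ] yaw y 81.61276475139185 xaxis [-0.002  -0.0015 -1.    ] [ 0.371   0.2351 -4.2074] 0.33986270496515825
```

Call:
move_arm(
  series=[
    [[0,0,0,0,0.02,-0.1,0],[0,0,0,0,0,-0.1,0],[0,0,0,0,0,-0.1,0],[0,0,0,0,0,0,0]],
  ],
)

```text
time_s: 11.42
tcp_pos: [0.5306, -0.0215, 0.2074]
ee_rot: [[0.0, 0.144, 0.99], [-0.004, 0.99, -0.144], [-1.0, -0.004, 0.001]]
wrist_force: [-3.4, -0.1, 6.7]
gripper_width: 0.343
```

```bash
python3 st.py
```

```text
11.425 [ 0.5306 -0.0215  0.2074] grasp [ 0.5306 -0.0217  0.1564] yaw y 81.71234417139534 xaxis [ 0.0002 -0.0037 -1.    ] [-3.3961 -0.0755  6.6998] 0.3427743720117555
```

Call:
move_arm(
  series=[
    [[0,0,0,0,0,-0.06,0],[0,0,0,0,0,-0.06,0]],
  ],
)

```text
time_s: 11.68
tcp_pos: [0.5308, -0.0214, 0.2045]
ee_rot: [[0.002, 0.142, 0.99], [-0.005, 0.99, -0.142], [-1.0, -0.005, 0.003]]
wrist_force: [-8.9, 1.4, 21.5]
gripper_width: 0.341
```

```bash
python3 st.py
```

```text
11.675 [ 0.5308 -0.0214  0.2045] grasp [ 0.5309 -0.0216  0.1535] yaw y 81.8140208502725 xaxis [ 0.002  -0.0049 -1.    ] [-8.8813  1.4047 21.4526] 0.3410034921318672
```

Call:
move_arm(
  series=[
    [[0,0,0,0,0,-0.04,0],[0,0,0,0,0,-0.04,0],[0,0,0,0,0,-0.04,0]],
  ],
)

```text
time_s: 12.05
tcp_pos: [0.5306, -0.0212, 0.2046]
ee_rot: [[0.005, 0.14, 0.99], [-0.006, 0.99, -0.14], [-1.0, -0.006, 0.005]]
wrist_force: [-5.8, 1.3, 13.5]
gripper_width: 0.341
```

```bash
python3 st.py; python3 - <<'E'
from h import *
p,d=viewer.capture("side");cv2.imwrite("pics/s6.png",cv2.resize(p[220:320,280:400,::-1],None,fx=5,fy=5))
E
```

```text
12.05 [ 0.5306 -0.0212  0.2046] grasp [ 0.5308 -0.0216  0.1536] yaw y 81.95223978565673 xaxis [ 0.0046 -0.0063 -1.    ] [-5.8341  1.331  13.5254] 0.34139342455974253
```

View pics/s6.png

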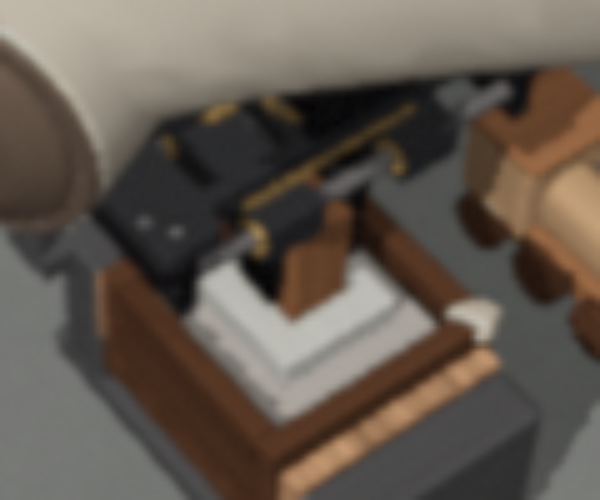

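Call:
move_arm(
  series=[
    [[0,0,0,0,0,-0.06,0],[0,0,0,0,0,-0.06,0],[0,0,0,0,0,-0.06,0],[0,0,0,0,0,-0.06,0],[0,0,0,0,0,-0.06,0],[0,0,0,0,0,-0.06,0]],
  ],
)

```text
time_s: 12.85
tcp_pos: [0.5301, -0.0209, 0.2045]
ee_rot: [[0.012, 0.134, 0.991], [-0.01, 0.991, -0.134], [-1.0, -0.009, 0.014]]
wrist_force: [-8.8, 1.9, 19.1]
gripper_width: 0.345
```

```bash
python3 st.py
```

```text
12.85 [ 0.5301 -0.0209  0.2045] grasp [ 0.5308 -0.0214  0.1535] yaw y 82.28889864461685 xaxis [ 0.0125 -0.0105 -0.9999] [-8.8154  1.8632 19.1211] 0.34473920095296895
```

Call:
move_arm(
  series=[
    [[0.03,0.04,0,0,0,-0.07,0],[0.03,0.04,0,0,0,-0.07,0],[0.01,0.02,0,0,0,-0.07,0],[0.01,0.02,0,0,0,-0.07,0],[0.01,0.01,0,0,0,-0.07,0],[0.01,0.01,0,0,0,-0.07,0],[0,0,0,0,0,-0.07,0]],
  ],
)

```text
time_s: 13.72
tcp_pos: [0.5314, -0.0216, 0.2043]
ee_rot: [[0.008, 0.127, 0.992], [-0.003, 0.992, -0.127], [-1.0, -0.002, 0.008]]
wrist_force: [-7.7, 1.6, 21.1]
gripper_width: 0.341
```

```bash
python3 st.py
```

```text
13.725 [ 0.5314 -0.0216  0.2043] grasp [ 0.5318 -0.0218  0.1533] yaw y 82.69352691594952 xaxis [ 0.0076 -0.0033 -1.    ] [-7.6747  1.6381 21.1136] 0.34053656428144863
```

Call:
move_arm(
  series=[
    [[0.01,0.02,0,0,0,0.1,0],[0,0.01,0,0,0,0.1,0],[0,0,0,0,0,0.15,0],[0,0,0,0,0,0.3,0],[0,0,0,0,0,0.6,0],[0,0,0,0,0,0.6,0],[0,0,0,0,0,0,0]],
  ],
)

```text
time_s: 14.6
tcp_pos: [0.5309, -0.0201, 0.3156]
ee_rot: [[0.001, 0.128, 0.992], [0.002, 0.992, -0.128], [-1.0, 0.002, 0.001]]
wrist_force: [0.3, 0.4, -4.1]
gripper_width: 0.343
```

```bash
python3 st.py; python3 - <<'E'
from h import *
p,d=viewer.capture("side");cv2.imwrite("pics/s7.png",cv2.resize(p[180:340,250:430,::-1],None,fx=3.5,fy=3.5))
X=cloud("side",d)
for x in spotter.trace("side","plate")[:1]:
    P=X[x["mask"]];P=P[abs(P[:,2]-.122)<.012];A=np.c_[P[:,:2],np.ones(len(P))];k=np.linalg.lstsq(A,P[:,2],rcond=None)[0];print(len(P),k,k@[.5297,-.0207,1])
E
```

```text
14.6 [ 0.5309 -0.0201  0.3156] grasp [ 0.5309 -0.0201  0.2646] yaw y 82.64097629514296 xaxis [ 0.0014  0.0016 -1.    ] [ 0.2532  0.3771 -4.1039] 0.34324763827510235
1379 [-0.01954851  0.00140421  0.13213781] 0.12175389397232383
```

View pics/s7.png

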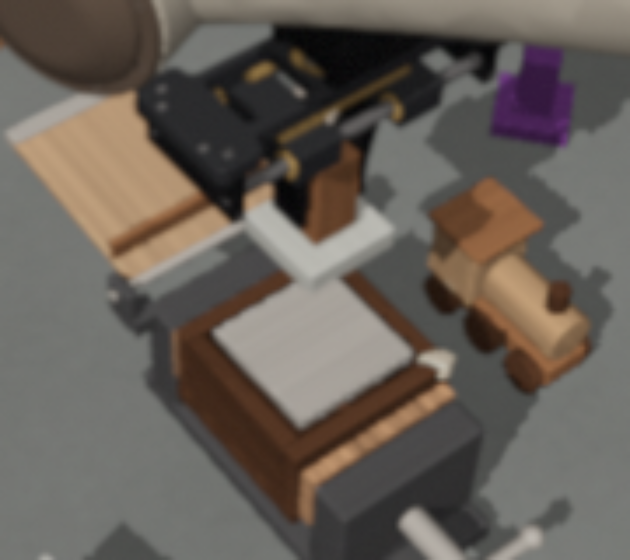

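Call:
move_arm(
  series=[
    [[0,0,0,0.05,0.4,0,0],[0,0,0,0.06,0.7,0,0],[0,0,0,0.06,0.7,0,0],[0,0,0,0.06,0.7,0,0],[0,0,0,0.06,0.7,0,0],[0,0,0,0.06,0.7,0,0],[0,0,0,0.06,0.7,0,0],[0,0,0,0.06,0.7,-0.1,0],[0,0,0,0.06,0.5,-0.4,0],[0,0,0,0,0.2,-0.5,0],[0,0,0,0,0,0,0]],
  ],
)

```text
time_s: 16.08
tcp_pos: [0.5513, 0.3486, 0.2174]
ee_rot: [[-0.053, 0.134, 0.99], [-0.019, 0.991, -0.135], [-0.998, -0.026, -0.049]]
wrist_force: [-0.4, -0.1, -4.3]
gripper_width: 0.341
```

```bash
python3 st.py
```

```text
16.075 [0.5513 0.3486 0.2174] grasp [0.5486 0.3476 0.1665] yaw y 82.30430264363875 xaxis [-0.0526 -0.0195 -0.9984] [-0.3976 -0.0632 -4.2693] 0.3410212214088923
```

Call:
move_arm(
  series=[
    [[0.14,-0.37,0,0.2,0.01,0,0],[0,0,0,0,0,-0.4,0],[0,0,0,0,0,-0.4,0],[0,0,0,0,0,0,0]],
  ],
)

```text
time_s: 16.58
tcp_pos: [0.5639, 0.3463, 0.1678]
ee_rot: [[-0.001, 0.136, 0.991], [-0.003, 0.991, -0.136], [-1.0, -0.004, -0.001]]
wrist_force: [-0.4, 0.2, -4.1]
gripper_width: 0.341
```

```bash
python3 st.py
```

```text
16.575 [0.5639 0.3463 0.1678] grasp [0.5638 0.3461 0.1168] yaw y 82.20293631007995 xaxis [-0.0014 -0.0034 -1.    ] [-0.3886  0.224  -4.1313] 0.34070539062331495
```

Call:
move_arm(
  series=[
    [[0.02,0,0,0,0.04,-0.4,0],[0,0,0,0,0,-0.3,0],[0,0,0,0,0,-0.15,0],[0,0,0,0,0,0,0]],
  ],
)

```text
time_s: 17.08
tcp_pos: [0.5665, 0.3486, 0.1203]
ee_rot: [[0.005, 0.136, 0.991], [0.003, 0.991, -0.136], [-1.0, 0.003, 0.005]]
wrist_force: [0.2, -0.1, -4.0]
gripper_width: 0.343
```

```bash
python3 st.py; python3 - <<'E'
from h import *
p,d=viewer.capture("side");cv2.imwrite("pics/s8.png",cv2.resize(p[300:460,110:290,::-1],None,fx=3.5,fy=3.5))
E
```

```text
17.075 [0.5665 0.3486 0.1203] grasp [0.5667 0.3488 0.0693] yaw y 82.21081384348156 xaxis [ 0.005   0.0026 -1.    ] [ 0.1834 -0.1108 -4.0483] 0.34289659059674654
```

View pics/s8.png

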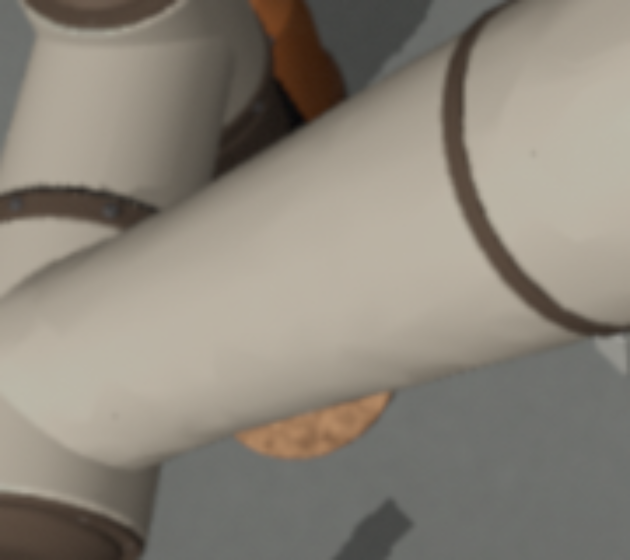

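The arm hides the tamper in this view; only the mat's near rim shows, at about (310,430) in the crop. I'll go by pose and force.

Call:
move_arm(
  series=[
    [[-0.02,0.035,0,-0.05,0,-0.08,0],[0,0,0,0,0,-0.06,0],[0,0,0,0,0,-0.05,0],[0,0,0,0,0,0,0]],
  ],
)

```text
time_s: 17.62
tcp_pos: [0.5643, 0.3496, 0.1108]
ee_rot: [[0.004, 0.135, 0.991], [0.003, 0.991, -0.135], [-1.0, 0.003, 0.003]]
wrist_force: [0.3, -0.2, -4.5]
gripper_width: 0.346
```

```bash
python3 st.py
```

```text
17.625 [0.5643 0.3496 0.1108] grasp [0.5645 0.3498 0.0598] yaw y 82.25544953442832 xaxis [ 0.0037  0.0026 -1.    ] [ 0.3265 -0.1691 -4.4896] 0.3458515202852549
```

Call:
move_arm(
  series=[
    [[-0.02,0.03,0,-0.01,-0.01,-0.05,0],[0,0,0,0,0,-0.04,0],[0,0,0,0,0,0,0]],
  ],
)

```text
time_s: 18.0
tcp_pos: [0.5639, 0.3492, 0.1054]
ee_rot: [[-0.0, 0.135, 0.991], [0.0, 0.991, -0.135], [-1.0, 0.0, -0.0]]
wrist_force: [-0.8, 0.2, -2.3]
gripper_width: 0.343
```

```bash
python3 st.py
```

```text
18.0 [0.5639 0.3492 0.1054] grasp [0.5639 0.3492 0.0544] yaw y 82.26508218649461 xaxis [-0.0001  0.0002 -1.    ] [-0.8153  0.1801 -2.3416] 0.3432231441110431
```

Call:
move_arm(
  series=[
    [[0,0,0,0,0,-0.025,0],[0,0,0,0,0,-0.01,0]],
  ],
)

```text
time_s: 18.25
tcp_pos: [0.5639, 0.3493, 0.1054]
ee_rot: [[0.001, 0.134, 0.991], [0.0, 0.991, -0.134], [-1.0, 0.0, 0.001]]
wrist_force: [-1.5, -0.5, -1.4]
gripper_width: 0.346
```

```bash
python3 st.py
```

```text
18.25 [0.5639 0.3493 0.1054] grasp [0.5639 0.3493 0.0544] yaw y 82.29664242406197 xaxis [ 0.0006  0.0001 -1.    ] [-1.5167 -0.5052 -1.3581] 0.3462559069547607
```

Seated: z matches the mat's 6 mm and the load is coming off the wrist. Opening gently, then going straight up.

Call:
move_arm(
  series=[
    [[0,0,0,0,0,-0.01,0.45],[0,0,0,0,0,0,0.6],[0,0,0,0,0,0,1],[0,0,0,0,0,0,1],[0,0,0,0,0,0,1],[0,0,0,0,0,0,1]],
  ],
)

```text
time_s: 19.0
tcp_pos: [0.5657, 0.3505, 0.1062]
ee_rot: [[0.006, 0.133, 0.991], [0.004, 0.991, -0.133], [-1.0, 0.004, 0.005]]
wrist_force: [0.0, 0.5, -0.2]
gripper_width: 0.928
```

```bash
python3 st.py
```

```text
19.0 [0.5657 0.3505 0.1062] grasp [0.566  0.3507 0.0552] yaw y 82.34245586818842 xaxis [ 0.0056  0.0036 -1.    ] [ 0.0484  0.4882 -0.1861] 0.9280754498838603
```

Call:
move_arm(
  series=[
    [[0,0,0,0,0,0.3,1],[0,0,0,0,0,0.5,1],[0,0,0,0,0,0.8,1],[0,0,0,0,0,0.8,1],[0,0,0,0,0,0.8,1],[0,0,0,-0.3,-0.8,0.2,1],[0,0,0,-0.3,-0.8,0,1],[0,0,0,-0.3,-0.8,0,1],[0,0,0,-0.3,-0.8,0,1],[0,0,0,-0.3,-0.8,0,1],[0,0,0,-0.3,-0.8,0,1],[0,0,0,-0.3,-0.8,0,1],[0,0,0,-0.3,-0.8,0,1],[0,0,0,-0.2,-0.8,0,1],[0,0,0,-0.1,-0.8,0,1],[0,0,0,0,-0.8,0,1],[0,0,0,0,0,0,1],[0,0,0,0,0,0,1]],
  ],
)

```text
time_s: 21.25
tcp_pos: [0.3938, -0.1943, 0.3429]
ee_rot: [[0.044, 0.129, 0.991], [0.012, 0.992, -0.129], [-0.999, 0.017, 0.042]]
wrist_force: [0.1, 0.5, 0.3]
gripper_width: 0.998
```

```bash
python3 st.py; python3 - <<'E'
from h import *
for n in("side","top"):
    p,d=viewer.capture(n);cv2.imwrite(f"pics/{n}9.png",p[:,:,::-1]);X=cloud(n,d)
    for t in ("plate","mat"):
      for x in spotter.trace(n,t)[:1]:
        P=X[x["mask"]];print(n,t,x["conf"],np.percentile(P,2,0),np.percentile(P,98,0))
        if t=="plate":
            P=P[abs(P[:,2]-.122)<.012];A=np.c_[P[:,:2],np.ones(len(P))];k=np.linalg.lstsq(A,P[:,2],rcond=None)[0];print(k,k@[.5297,-.0207,1])
    Y=X.reshape(-1,3)
    for a,b in((.068,.085),(.016,.026)):
        P=Y[(np.hypot(Y[:,0]-.563,Y[:,1]-.349)<.06)&(Y[:,2]>a)&(Y[:,2]<b)]
        if len(P)>5: print(n,a,len(P),cv2.minAreaRect((P[:,:2]*1000).astype(np.float32)),P[:,2].mean())
E
```

```text
21.25 [ 0.3938 -0.1943  0.3429] grasp [ 0.396  -0.1937  0.292 ] yaw y 82.60550933922447 xaxis [ 0.0443  0.0117 -0.999 ] [0.0814 0.4642 0.3388] 0.9977256918911959
side plate 0.85 [ 0.48336926 -0.06150253  0.11602504] [0.57214989 0.02384557 0.12524995]
[-0.01464236 -0.00411306  0.1294635 ] 0.12179258150485454
side mat 0.97 [ 5.09381526e-01  2.97607052e-01 -5.97087447e-05] [0.61294482 0.40036253 0.02004404]
side 0.068 253 ((559.1266479492188, 349.08184814453125), (29.65418815612793, 31.286663055419922), 82.19603729248047) 0.07525289245750778
side 0.016 565 ((559.1604614257812, 349.18255615234375), (61.235618591308594, 63.5817985534668), 82.20770263671875) 0.020016170597254444
top plate 0.69 [ 0.48756005 -0.06102935  0.11741297] [0.57235367 0.01830343 0.12730491]
[-0.02218165 -0.00699668  0.13398902] 0.12238423152072378
top mat 0.85 [0.51460502 0.29625078 0.00072832] [0.61603805 0.39912521 0.01249975]
top 0.068 176 ((562.44482421875, 348.61151123046875), (30.39711570739746, 30.27091407775879), 83.63944244384766) 0.0756669090963903
top 0.016 382 ((562.0567626953125, 347.1135559082031), (61.456058502197266, 60.94761657714844), 81.29570770263672) 0.020288543636203388
```

View pics/side9.png

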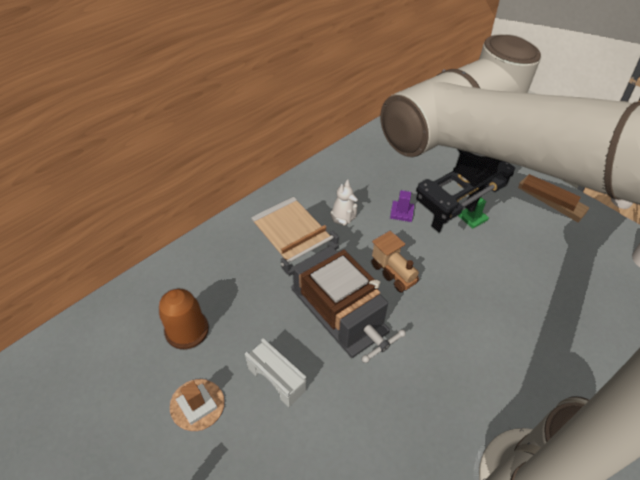

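View pics/top9.png

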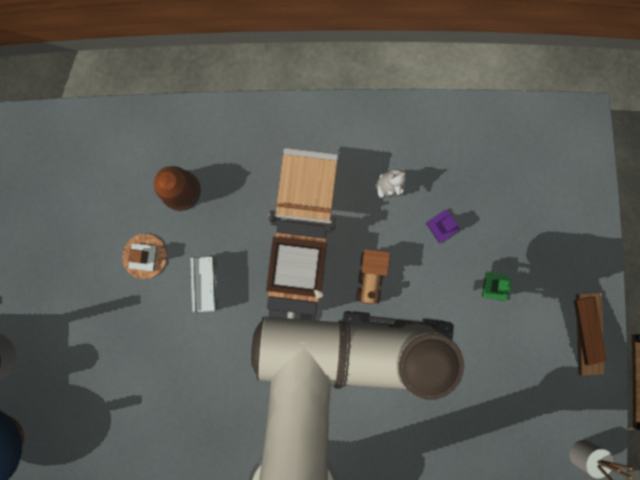

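The tamper stands upright on the mat at side (195,402) and top (142,256), about 3 mm off its centre. The board is flat, the plate is up and level, and the bystanders have not moved.

```bash
python3 - <<'E'
from station import r
print(r.finish_job()); print(r.sense()["time_s"])
E
```

```text
the job is handed in; nothing more can be done
None
the job is handed in; nothing more can be done
```

All three steps are done, and I handed the job in at about 21.4 s of the 69 s allowed; no verdict was reported.

- **Easel board:** I pushed it over its hinge with closed fingers. It dropped flat on the far side and shows flat in both final pictures.
- **Plate:** I gripped the tamper by its handle and pressed its foot on the plate's middle, within about 2 mm by the arm's pose. The readings taken while pressing put the load on the plate at about 17–25 N, against 14 N for the spring at the stop. I held it about 2 s and then let it rise. It is back at its rest height (centre 121.8 mm from the side camera, 122.4 mm from the top).
- **Tamper:** It stands let go on the cork mat. Its foot top is at about 20 mm, matching the 6 mm mat plus the 14 mm foot. It is about 3 mm from the mat's centre and looks upright.
- **Bystanders:** The fox, bridge, engine and dome look unmoved in the last pictures, judged by eye. The open gripper is at about 0.34 m height, clear of everything.

**Checks that disagreed:** The plate is not perfectly level: the cameras read a residual tilt of 0.015 rad (side) and 0.023 rad (top), within the 0.06 limit. They also differ by about 3 mm on where the tamper stands. The arm blocked the side view while I set the tamper down, so I went by pose and wrist force there and confirmed it in pictures afterwards.

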